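# Nest the upturned dome covers

## Robot

A 6-joint arm with a two-finger parallel gripper is mounted at the origin on a cart in front of the work surface, level with it; the furniture and walls round the work are solid. World frame = base frame: x ahead of the robot, y to its left, z up, the work surface at z = 0. Lengths are in m, angles in rad, forces in N, time in s.
With the tool pointing down it reaches from about 0.325 to 0.775 m from the base axis. Payload 9.3 kg.
Tool frame: the origin (TCP) lies on the centre line of the jaws, within the pads' length; the fingertips stand 19 mm ahead of it and the grasp point (between the pads) is the TCP; x points along the fingers, y is the direction in which the jaws open and shut, and the axes are right-handed (so a half turn about x gives the same grasp; the last joint's range is limited). The gripper opens to 85 mm and grips with 20 to 120 N. Pads are 22 mm wide; open, the fingers measure 114 mm over their backs; the gripper's body (76 mm by 85 mm) begins 54 mm behind the grasp point. The pads swing forward as they close: fully open they stand 13 mm farther back than shut.
Start: joints at [-1.263, 0.259, 0.021, 1.334, 0, 1.418], TCP at [0.245, -0.493, 0.25] pointing down, gripper open.
Joint ranges: [-3.04, 3.04], [-0.91, 1.82], [-1.04, 1.36], [-1.92, 1.95], [-1.52, 1.45], [-3.14, 3.14]. Speed limits (rad/s): [2.22, 2.22, 2.79, 3.14, 3.14, 3.14].

## Interface

Orientations are given as a unit quaternion [x, y, z, w].
In Python, from workcell import read_state, vision, close_job gives the robot as it stands.
- The arm moves only by the tool play_rows, never from a script. Its arguments are lists of equal length, an entry for each row: "claw": the gripper's target within -1 to 1 (shut at 1, half-way at 0, fully open at -1); "xyz": the shift along the tool's x, y, z as a fraction of full scale, a list of three; "dr": the turn, a rotation vector about the tool's x, y, z as a fraction of full scale, a list of three. In form: {"claw": [claw, ...], "xyz": [[dx, dy, dz], ...], "dr": [[wx, wy, wz], ...]}. A call has 1 to 8 rows; each row is the pose to reach, as a shift and turn from the pose commanded when the call began, along the tool's axes at that moment, turning the shorter way round; what a row does not reach only later rows make up. Full scale, the value 1, is 0.2 m for a shift and pi rad for a turn. A row lasts 1/12 s, in which the tool goes at most 41.7 mm and 7.16 degrees, less where a joint would pass 70% of its speed; a pose out of reach is approached as far as the arm can. A call with a number of a shift or a turn outside -1 to 1 is refused whole. A call with a gripper value outside its range is refused whole. The fingers move at their own pace and stop on an object; the grip force is fixed at half the most. Time passes only in rows, so rows that repeat a pose let the fingers close. It gives the time, the measured TCP pose, the force and the opening at its end, in the units of the state.
- read_state(): the state, without advancing time (a new reading comes with each control period).
- vision.read_camera(name): name is "side" or "top"; returns a dict with "image" (420x560x3 uint8, red, green, blue), "range_z" (420x560 float32, m along the optical axis (not along the pixel's ray), 0 where there is no reading), "intrinsics" (3x3 intrinsics, pixels), "D" ([k1, k2, p1, p2, k3] as OpenCV has them; the pictures are not rectified), "eye" and "attitude" of the camera in the world. Camera axes: x right, y up, looking along -z (the intrinsics and any distortion apply to the point x, -y, -z); pixel columns grow to the right and rows downward; lengths in m; the calibration is good to about 2 mm. A picture is of the moment at which its call begins.
- close_job(): hands the job in, once; it reports no verdict.
The state is a dict: "time": time; "q": joint angles; "joint_vel": joint speeds; "effort": joint torques, N m; "ee_pos": TCP position; "ee_rot": TCP orientation; "contact_force": force on the tool from outside, world axes, zero at the start; "ft_torque": the same for the moment, N m; "width": finger opening in m.
Only numpy, scipy, OpenCV 4.12 (cv2) and the standard library are available. Lean on these libraries where they do the work, as an engineer would, in place of code of your own. Each camera call takes 0.05 s, during which the arm holds its last target. There are 200 camera calls.

## Task

Three domed food covers lie upside down on the worktop. Stack them for storage: nest the two green covers, one after the other in either order, upside down in the navy blue one, so that each cups fully inside the one below. Leave the navy cover where it lies and leave the empty brown tray at the back alone, and let go of the finished stack.

Things in the scene. Friction and masses are not known exactly. Their poses are not given: they have to be found in the camera images.
- green_cover_1: Sage green domed cover, 150 g, upside down: a dish 188 mm across, 67 high, flat crown 92 across below. Inside, mid-crown, a round grip: skirt 44 mm in diameter up to 20 mm above the underside, on it a straight head 26 in diameter from 20 to 40, tapered to 16 at its top at 46. Pinch the head from above, fingertips about 21 mm above the underside (70 mm radius free there). Origin: underside centre; z up.
- green_cover_2: The other sage green cover; same shape, size, weight, origin and axes as green_cover_1. Under each cover the crown has an open well, 37 mm in diameter and 18 deep, that takes the head of the cover below: when nested, its underside is 28 mm above the underside of the cover below, and its rim 28 mm above that one's rim.
- navy_cover: Navy blue domed cover, loose and upside down, the bottom of the stack; shape, size, origin and axes as green_cover_1, about 220 g. All three covers are round, so their yaw does not matter, and stand on the worktop at first.
- brown_tray: Empty dark brown square food tray, 153x151x51 mm, standing at the back under the shelf: a bystander to leave alone. Origin: centre of its underside, z up.

How it is judged:
By the outcome, as a careful person would: the job done as asked, in the order asked, and still so for the second after the job is handed in, with the robot touching nothing.
It also fails if it takes over 70 s, if anything falls off the work surface, if the arm or the gripper's body presses on something with over 40 N, if the wrist force passes 120 N, or if a joint passes its speed limit or range.

## Working session

There is one attempt and no reset: what is moved stays moved. The work goes in short steps, Python scripts to look and compute and a tool call to move; the robot and the scene stay as the last step left them, time stands still between calls to the robot, and variables do not carry over. Pictures are saved under pics/ and viewed, about 8 in all and at most 12, crops included, and the job is handed in when it is done.

Besides the shell and the picture viewer there is one more tool, called after "Call:" as a command line: name --argument value ..., lists and objects as JSON in quotes. play_rows: Moves the arm, as the interface text tells. Shift numbers are shares of 0.2 m and turn numbers shares of pi rad, none past 1 either way. Its arguments: {"type":"object","properties":{"claw":{"type":"array","items":{"type":"number"}},"xyz":{"type":"array","items":{"type":"array","items":{"type":"number"}}},"dr":{"type":"array","items":{"type":"array","items":{"type":"number"}}}},"required":["claw","xyz","dr"]}

```bash
mkdir -p pics; ls; cat > h.py <<'E'
import numpy as np, cv2
from scipy.spatial.transform import Rotation as R
from workcell import read_state, vision, close_job
def cam(n):
    return vision.read_camera(n)
def pts(d):
    "world point for each pixel (HxWx3), nan where no range"
    h,w=d["range_z"].shape
    u,v=np.meshgrid(np.arange(w),np.arange(h))
    p=cv2.undistortPoints(np.stack([u,v],-1).reshape(-1,1,2).astype(np.float64),np.array(d["intrinsics"]),np.array(d["D"])).reshape(h,w,2)
    z=d["range_z"].astype(float); z[z==0]=np.nan
    c=np.stack([p[...,0]*z,-p[...,1]*z,-z],-1)
    a=np.array(d["attitude"]); M=R.from_quat(a).as_matrix() if a.size==4 else a
    return c@M.T+np.array(d["eye"])
E
python3 - <<'E'
from h import *
s=read_state(); print(s)
ims=[]
for n in("top","side"):
    d=cam(n); cv2.imwrite(f"pics/{n}0.png",d["image"][...,::-1]); print(n,d["eye"],d["attitude"])
    np.savez(f"{n}0.npz",p=pts(d),im=d["image"])
E
```

```text
pics
{'time': 0.0, 'q': array([-1.26260642e+00,  2.59214306e-01,  2.07559604e-02,  1.33370546e+00,
        3.61589286e-05,  1.41822395e+00]), 'joint_vel': array([ 7.03575844e-04,  6.64539483e-04, -1.07829113e-03, -6.66457515e-05,
       -1.33050130e-03, -7.39403143e-05]), 'effort': array([ 6.96414791e-04, -5.55643058e+01,  3.44529891e+01,  1.38441179e-02,
       -1.70025201e-04, -7.20246220e-06]), 'ee_pos': array([ 0.24448702, -0.49238689,  0.24965186]), 'ee_rot': array([-0.68839962, -0.16194982,  0.68844929, -0.1609838 ]), 'contact_force': array([ 0.46301599, -0.48635375,  0.6828029 ]), 'ft_torque': array([ 7.09038747e-05, -2.10192953e-02, -2.05173414e-02]), 'width': 0.08530253654149195}
top [ 0.34170456 -0.01699302  1.24315567] [-0.06874257  0.05573497  0.70660545 -0.70205185]
side [0.42788687 0.98267293 0.74441535] [-0.02961309  0.45970119  0.88594206 -0.0538938 ]
```

View pics/top0.png

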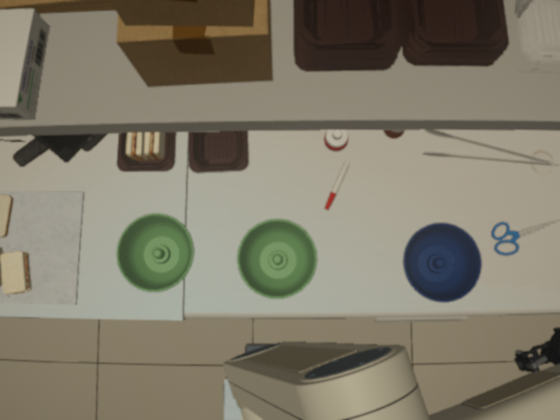

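View pics/side0.png

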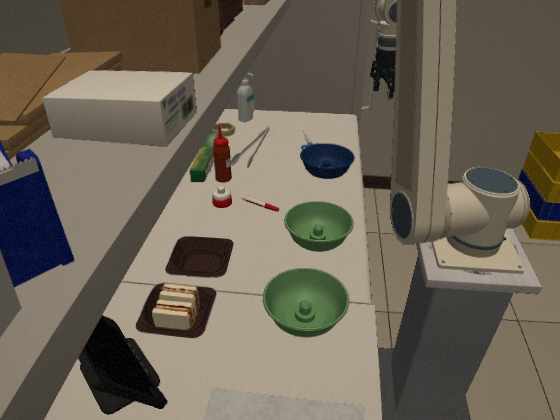

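The top view shows green covers centred near (156,252) and (277,259) and navy near (442,262), all upright with their grips visible and clear of the shelf. The side view agrees; the shelf edge lies behind them.

```bash
cat >> h.py <<'E'
def fit(p,im,c,blue=False,base=0.0):
    "cover centre: circle fit to rim points, and mean of grip-top points, near c=(x,y)"
    i=im.astype(int); r,g,b=i[...,0],i[...,1],i[...,2]
    m=((b>r+20)&(b>g+15)) if blue else ((g>r+15)&(g>b+10))
    q=p[m&np.isfinite(p).all(-1)]; rr=np.hypot(*(q[:,:2]-c).T); q=q[rr<.14]; rr=rr[rr<.14]
    k=q[(abs(q[:,2]-base-.067)<.006)&(rr>.06)]
    A=np.c_[2*k[:,:2],np.ones(len(k))]; s=np.linalg.lstsq(A,(k[:,:2]**2).sum(1),rcond=None)[0]
    t=q[(rr<.03)&(q[:,2]>base+.038)]
    t=t[t[:,2]<base+.055]
    return "rim",s[:2].round(4),"r",round(float(np.sqrt(s[2]+s[0]**2+s[1]**2)),4),"z",np.median(k[:,2]).round(4),len(k),"grip",t.mean(0).round(4) if len(t) else None,t[:,2].max().round(4) if len(t) else None,len(t)
E
python3 - <<'E'
from h import *
T=np.load("top0.npz");p=T["p"]
S=np.load("side0.npz")
for u,v,b in((156,252,0),(277,259,0),(442,262,1)):
    c=p[v,u,:2]; print(p[v,u]); print(" top",*fit(p,T["im"],c,b)); print(" side",*fit(S["p"],S["im"],c,b))
q=p[130:300,:,:]; 
for v,u in((200,220),(120,300),(150,220),(200,120)): print(v,u,p[v,u])
s=read_state();print(R.from_quat(s["ee_rot"]).as_matrix().round(3))
E
```

```text
[0.45050587 0.32000023 0.04463739]
 top rim [0.4485 0.3172] r 0.0894 z 0.0663 649 grip [0.4492 0.3168 0.0448] 0.0501 79
 side rim [0.4485 0.3205] r 0.0897 z 0.0669 796 grip [0.4482 0.3226 0.0441] 0.0487 83
[0.43296666 0.02854254 0.04292078]
 top rim [0.4335 0.0289] r 0.0891 z 0.0659 708 grip [0.4325 0.0293 0.0436] 0.051 92
 side rim [0.4331 0.0311] r 0.09 z 0.0662 454 grip [0.4333 0.0338 0.0439] 0.0495 56
[ 0.42145273 -0.36273542  0.05046252]
 top rim [ 0.4215 -0.3587] r 0.0886 z 0.0656 355 grip [ 0.4207 -0.3581  0.0441] 0.0505 88
 side rim [ 0.4208 -0.3571] r 0.0896 z 0.0661 244 grip [ 0.4206 -0.3537  0.0447] 0.0504 33
200 220 [0.58495943 0.17336935 0.00173683]
120 300 [ 0.6089872  -0.02457171  0.50944009]
150 220 [ 0.71651761  0.1765017  -0.00112646]
200 120 [ 5.87745731e-01  4.32069135e-01 -9.18092131e-05]
[[-0.     0.445 -0.896]
 [ 0.001 -0.896 -0.445]
 [-1.    -0.001 -0.   ]]
```

Call:
play_rows --claw '[-1,-1,-1,-1,-1,-1,-1,-1]' --xyz '[[0,-0.2,-0.25],[0,-0.4,-0.5],[0,-0.6,-0.75],[0,-0.685,-0.865],[0,-0.685,-0.865],[0,-0.685,-0.865],[0,-0.685,-0.865],[0,-0.685,-0.865]]' --dr '[[-0.353,0,0],[-0.353,0,0],[-0.353,0,0],[-0.353,0,0],[-0.353,0,0],[-0.353,0,0],[-0.353,0,0],[-0.353,0,0]]'

```text
time: 0.77
ee_pos: [0.339, -0.2916, 0.2504]
ee_rot: [0.525, 0.474, -0.525, 0.474]
contact_force: [0.3, 0.3, 0.5]
width: 0.0853
```

```bash
cat > go.py <<'E'
import sys; from h import *
s=read_state(); M=R.from_quat(s["ee_rot"]).as_matrix(); P=s["ee_pos"]
print("t",s["time"],"pos",P.round(4),"F",np.round(s["contact_force"],1),"w",round(s["width"],4),"q",s["q"].round(2))
want=np.array([[0,1,0],[0,0,-1],[-1,0,0.]])  # columns: tool x=-z, y=+x, z=-y
print("dr",(R.from_matrix(M.T@want).as_rotvec()/np.pi).round(4))
if len(sys.argv)>3: print("xyz",(M.T@(np.array(sys.argv[1:4],float)-P)/.2).round(4))
E
python3 go.py .4333 .030 .2
```

```text
t 0.7667 pos [ 0.339  -0.2916  0.2504] F [0.3 0.3 0.5] w 0.0853 q [-0.9   0.08 -0.2   1.29  0.    0.77]
dr [-0.0322  0.     -0.    ]
xyz [ 0.2518  0.3063 -1.6475]
```

Call:
play_rows --claw '[-1,-1,-1,-1,-1,-1,-1,-1]' --xyz '[[0,0.05,-0.2],[0,0.1,-0.4],[0,0.15,-0.6],[0,0.2,-0.8],[0,0.2,-1],[0,0.2,-1],[0,0.2,-1],[0,0.2,-1]]' --dr '[[-0.0322,0,0],[-0.0322,0,0],[-0.0322,0,0],[-0.0322,0,0],[-0.0322,0,0],[-0.0322,0,0],[-0.0322,0,0],[-0.0322,0,0]]'

```text
time: 1.43
ee_pos: [0.4003, -0.0984, 0.2502]
ee_rot: [-0.502, -0.498, 0.502, -0.498]
contact_force: [0.3, -0.0, 0.2]
width: 0.0856
```

```bash
python3 go.py .4333 .030 .15
```

```text
t 1.4333 pos [ 0.4003 -0.0984  0.2502] F [ 0.3 -0.   0.2] w 0.0856 q [-0.45  0.02 -0.26  1.28 -0.    1.13]
dr [-0.0024  0.0001  0.0001]
xyz [ 0.5008  0.1602 -0.6434]
```

Call:
play_rows --claw '[-1,-1,-1,-1,-1,-1,-1,-1]' --xyz '[[0,0.04,-0.16],[0.1,0.08,-0.32],[0.2,0.12,-0.48],[0.3,0.16,-0.643],[0.4,0.16,-0.643],[0.5,0.16,-0.643],[0.5,0.16,-0.643],[0.5,0.16,-0.643]]' --dr '[[-0.0024,0,0],[-0.0024,0,0],[-0.0024,0,0],[-0.0024,0,0],[-0.0024,0,0],[-0.0024,0,0],[-0.0024,0,0],[-0.0024,0,0]]'

```text
time: 2.1
ee_pos: [0.4332, 0.0286, 0.1499]
ee_rot: [-0.5, -0.5, 0.501, -0.499]
contact_force: [0.7, 0.4, 0.5]
width: 0.0857
```

```bash
python3 go.py .4333 .030 .042; python3 - <<'E'
from h import *
d=cam("side"); im=d["image"]; cv2.imwrite("pics/s1.png",cv2.resize(im[100:300,220:420,::-1],(600,600)))
d=cam("top"); p=pts(d); print(fit(p,d["image"],(.4333,.030)))
E
```

```text
t 2.1 pos [0.4332 0.0286 0.1499] F [0.7 0.4 0.5] w 0.0857 q [-0.13  0.12 -0.42  1.03 -0.    1.45]
dr [-0.0011 -0.      0.0007]
xyz [ 0.5395  0.0017 -0.007 ]
('rim', array([0.4332, 0.026 ]), 'r', 0.0867, 'z', np.float64(0.066), 232, 'grip', None, None, 0)
```

View pics/s1.png

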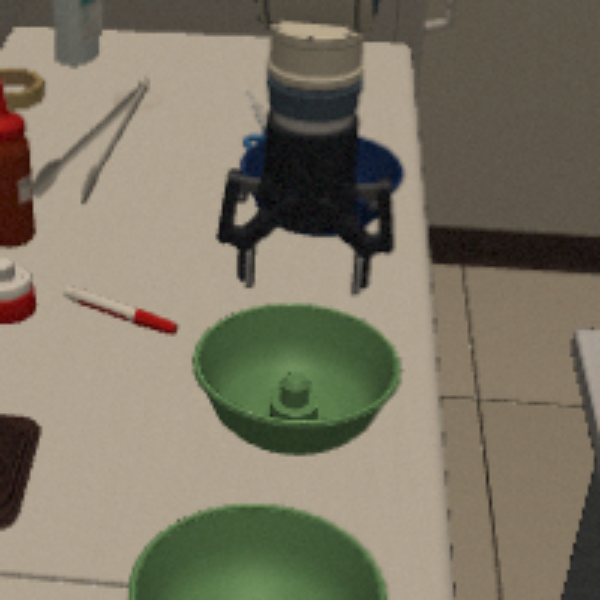

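The crop shows the open jaws squarely over the near green cover, its grip at about (294,390), directly below the fingers.

Call:
play_rows --claw '[-1,-1,-1,-1,-1,-1,-1,-1]' --xyz '[[0.1,0,-0.007],[0.2,0,-0.007],[0.3,0,-0.007],[0.4,0,-0.007],[0.45,0,-0.007],[0.5,0,-0.007],[0.53,0,-0.007],[0.53,0,-0.007]]' --dr '[[0,0,0],[0,0,0],[0,0,0],[0,0,0],[0,0,0],[0,0,0],[0,0,0],[0,0,0]]'

```text
time: 2.87
ee_pos: [0.4337, 0.0305, 0.0443]
ee_rot: [0.501, 0.499, -0.501, 0.499]
contact_force: [0.0, 1.3, -0.7]
width: 0.0851
```

Call:
play_rows --claw '[0,1,1,1,1,1,1,1]' --xyz '[[0,0,0],[0,0,0],[0,0,0],[0,0,0],[0,0,0],[0,0,0],[0,0,0],[0,0,0]]' --dr '[[0,0,0],[0,0,0],[0,0,0],[0,0,0],[0,0,0],[0,0,0],[0,0,0],[0,0,0]]'

```text
time: 3.53
ee_pos: [0.4337, 0.0311, 0.045]
ee_rot: [0.5, 0.499, -0.5, 0.5]
contact_force: [-2.8, 0.8, 8.0]
width: 0.0233
```

Call:
play_rows --claw '[1,1,1,1,1,1,1,1]' --xyz '[[0,0,0],[0,0,0],[-0.03,0,0],[-0.06,0,0],[-0.1,0,0],[-0.15,0,0],[-0.15,0,0],[-0.15,0,0]]' --dr '[[0,0,0],[0,0,0],[0,0,0],[0,0,0],[0,0,0],[0,0,0],[0,0,0],[0,0,0]]'

```text
time: 4.2
ee_pos: [0.4339, 0.0311, 0.0749]
ee_rot: [0.501, 0.499, -0.5, 0.5]
contact_force: [0.0, -0.2, -1.5]
width: 0.0234
```

```bash
python3 go.py; python3 - <<'E'
from h import *
d=cam("side"); im=d["image"]; cv2.imwrite("pics/s2.png",cv2.resize(im[150:270,260:380,::-1],(600,600)))
for b in (0,.03): print(fit(pts(d),im,(.4333,.030),base=b))
E
```

```text
t 4.2 pos [0.4339 0.0311 0.0749] F [ 0.  -0.2 -1.5] w 0.0234 q [-0.12  0.2  -0.55  0.82  0.    1.45]
dr [-0.0004  0.     -0.0005]
('rim', array([0.433, 0.03 ]), 'r', 0.0796, 'z', np.float64(0.067), 223, 'grip', array([0.4318, 0.0407, 0.05  ]), np.float64(0.055), 81)
('rim', array([0.433 , 0.0315]), 'r', 0.0897, 'z', np.float64(0.0965), 332, 'grip', array([0.4328, 0.0342, 0.0742]), np.float64(0.0786), 49)
```

View pics/s2.png

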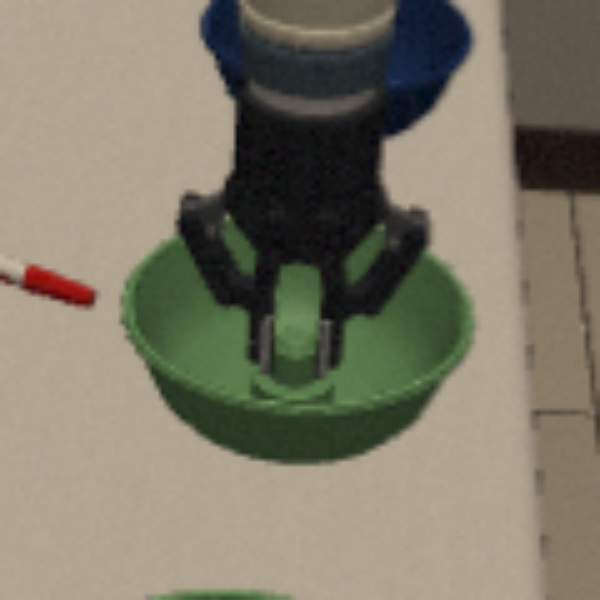

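The cover is held level between both pads, and its rim is at 0.0965, so it was lifted 30 mm.

Call:
play_rows --claw '[1,1,1,1,1,1,1,1]' --xyz '[[-0.15,0,0],[-0.3,0,0],[-0.45,0,0.15],[-0.55,0,0.3],[-0.6,0,0.48],[-0.6,-0.02,0.66],[-0.6,-0.03,0.84],[-0.6,-0.03,1]]' --dr '[[0,0,0],[0,0,0],[0,0,0],[0,0,0],[0,0,0],[0,0,0],[0,0,0],[0,0,0]]'

```text
time: 4.92
ee_pos: [0.4265, -0.1708, 0.1941]
ee_rot: [-0.5, -0.5, 0.5, -0.5]
contact_force: [0.9, 0.3, -0.3]
width: 0.0236
```

Call:
play_rows --claw '[1,1,1,1,1,1,1,1]' --xyz '[[0,0,0.15],[0,0,0.3],[0,-0.02,0.45],[0,-0.03,0.6],[0,-0.03,0.75],[0,-0.03,0.88],[0,-0.03,0.94],[0,-0.03,0.94]]' --dr '[[0,0,0],[0,0,0],[0,0,0],[0,0,0],[0,0,0],[0,0,0],[0,0,0],[0,0,0]]'

```text
time: 5.58
ee_pos: [0.4206, -0.359, 0.1931]
ee_rot: [-0.501, -0.5, 0.501, -0.499]
contact_force: [-0.6, 1.1, -1.1]
width: 0.0235
```

Call:
play_rows --claw '[1,1,1]' --xyz '[[0,0,0],[0,0,0],[0,0,0]]' --dr '[[0,0,0],[0,0,0],[0,0,0]]'

```text
time: 5.83
ee_pos: [0.421, -0.3556, 0.1943]
ee_rot: [0.5, 0.5, -0.5, 0.5]
contact_force: [-0.1, -0.0, -0.9]
width: 0.0231
```

```bash
python3 go.py .4218 -.3575 .135; python3 - <<'E'
from h import *
for n in("side","top"):
    d=cam(n); p=pts(d);print(n,fit(p,d["image"],(.422,-.3575),base=read_state()["ee_pos"][2]-.045)); print("navy",fit(p,d["image"],(.422,-.3575),True))
    cv2.imwrite(f"pics/{n}3.png",d["image"][...,::-1])
E
```

```text
t 5.8333 pos [ 0.421  -0.3556  0.1943] F [-0.1 -0.  -0.9] w 0.0231 q [-0.85  0.28 -0.09  1.2   0.    0.72]
dr [-0.     -0.0001  0.    ]
xyz [0.2967 0.0039 0.0098]
side ('rim', array([ 0.4202, -0.3547]), 'r', 0.0896, 'z', np.float64(0.2151), 224, 'grip', array([ 0.4213, -0.3491,  0.1941]), np.float64(0.2042), 30)
navy ('rim', array([ 0.4214, -0.3566]), 'r', 0.0893, 'z', np.float64(0.0662), 245, 'grip', array([ 0.4207, -0.3551,  0.0441]), np.float64(0.05), 33)
top ('rim', array([ 0.4211, -0.3562]), 'r', 0.0893, 'z', np.float64(0.2153), 392, 'grip', array([ 0.4213, -0.3508,  0.1925]), np.float64(0.1995), 51)
navy ('rim', array([ 0.4211, -0.3581]), 'r', 0.0882, 'z', np.float64(0.0657), 67, 'grip', None, None, 0)
```

Both cameras put the held cover 2 mm off in y, so I am correcting that and lowering it.

Call:
play_rows --claw '[1,1,1,1,1,1,1,1]' --xyz '[[0.05,0.003,0.01],[0.15,0.003,0.01],[0.25,0.003,0.01],[0.35,0.003,0.01],[0.43,0.003,0.01],[0.48,0.003,0.01],[0.5,0.003,0.01],[0.5,0.003,0.01]]' --dr '[[0,0,0],[0,0,0],[0,0,0],[0,0,0],[0,0,0],[0,0,0],[0,0,0],[0,0,0]]'

```text
time: 6.6
ee_pos: [0.4214, -0.3585, 0.0935]
ee_rot: [0.5, 0.5, -0.5, 0.499]
contact_force: [0.5, 0.2, -1.9]
width: 0.0235
```

Call:
play_rows --claw '[1,1,1,1,1,1,1,1]' --xyz '[[0.02,0,0],[0.04,0,0],[0.06,0,0],[0.07,0,0],[0.08,0,0],[0.09,0,0],[0.1,0,0],[0.1,0,0]]' --dr '[[0,0,0],[0,0,0],[0,0,0],[0,0,0],[0,0,0],[0,0,0],[0,0,0],[0,0,0]]'

```text
time: 7.27
ee_pos: [0.4215, -0.3588, 0.074]
ee_rot: [0.5, 0.5, -0.5, 0.5]
contact_force: [-0.9, -0.5, -1.5]
width: 0.0239
```

```bash
python3 go.py; python3 - <<'E'
from h import *
for n in("side","top"):
    d=cam(n); p=pts(d);print(n,fit(p,d["image"],(.422,-.3575),base=.03)); print("navy",fit(p,d["image"],(.422,-.3575),True))
E
```

```text
t 7.2667 pos [ 0.4215 -0.3588  0.074 ] F [-0.9 -0.5 -1.5] w 0.0239 q [-0.86  0.37 -0.28  0.91  0.    0.72]
dr [-0.0004 -0.0001  0.0001]
side ('rim', array([ 0.421 , -0.3584]), 'r', 0.0892, 'z', np.float64(0.0953), 189, 'grip', array([ 0.4184, -0.3559,  0.0739]), np.float64(0.0794), 31)
navy ('rim', array([ 0.4206, -0.3571]), 'r', 0.0898, 'z', np.float64(0.0669), 117, 'grip', None, None, 0)
top ('rim', array([ 0.4214, -0.3589]), 'r', 0.0895, 'z', np.float64(0.0955), 299, 'grip', array([ 0.4216, -0.3514,  0.0721]), np.float64(0.08), 22)
navy ('rim', array([ 0.3762, -0.2659]), 'r', 0.015, 'z', np.float64(0.067), 7, 'grip', None, None, 0)
```

Call:
play_rows --claw '[1,1,1,-1,-1,-1,-1,-1]' --xyz '[[0.005,0,0],[0.008,0,0],[0.008,0,0],[0.006,0,0],[0.006,0,0],[0.006,0,0],[0.006,0,0],[0.006,0,0]]' --dr '[[0,0,0],[0,0,0],[0,0,0],[0,0,0],[0,0,0],[0,0,0],[0,0,0],[0,0,0]]'

```text
time: 8.03
ee_pos: [0.4216, -0.3589, 0.073]
ee_rot: [-0.5, -0.5, 0.5, -0.5]
contact_force: [-0.4, 0.1, 0.5]
width: 0.0816
```

Call:
play_rows --claw '[-1,-1,-1,-1,-1,-1,-1,-1]' --xyz '[[0,0,0],[0,0,0],[-0.1,0,0],[-0.2,0,0],[-0.35,0,0],[-0.5,0,0],[-0.65,0,0],[-0.65,0,0]]' --dr '[[0,0,0],[0,0,0],[0,0,0],[0,0,0],[0,0,0],[0,0,0],[0,0,0],[0,0,0]]'

```text
time: 8.7
ee_pos: [0.4229, -0.3603, 0.2089]
ee_rot: [0.5, 0.497, -0.501, 0.503]
contact_force: [-0.4, -0.6, -0.0]
width: 0.0854
```

Call:
play_rows --claw '[-1,-1,-1,-1,-1,-1,-1,-1]' --xyz '[[0,0,-0.15],[0,0,-0.3],[0,0.03,-0.45],[0,0.03,-0.6],[0,0.03,-0.75],[0,0.03,-0.9],[0,0.03,-1],[0,0.03,-1]]' --dr '[[0,0,0],[0,0,0],[0,0,0],[0,0,0],[0,0,0],[0,0,0],[0,0,0],[0,0,0]]'

```text
time: 9.37
ee_pos: [0.4272, -0.1556, 0.2032]
ee_rot: [0.5, 0.501, -0.499, 0.5]
contact_force: [0.9, 0.5, 0.2]
width: 0.0855
```

```bash
python3 go.py .4485 .3185 .2; python3 - <<'E'
from h import *
for n in("side","top"):
    d=cam(n); p=pts(d);print(n,fit(p,d["image"],(.422,-.3575),base=.028)); print("navy",fit(p,d["image"],(.422,-.3575),True)); print("G1",fit(p,d["image"],(.4485,.3185)))
E
```

```text
t 9.3667 pos [ 0.4272 -0.1556  0.2032] F [0.9 0.5 0.2] w 0.0855 q [-0.53  0.12 -0.28  1.17  0.    1.03]
dr [ 0.0005 -0.0003 -0.    ]
xyz [ 0.0181  0.1097 -2.3705]
side ('rim', array([ 0.4208, -0.3579]), 'r', 0.089, 'z', np.float64(0.0937), 259, 'grip', array([ 0.42  , -0.3563,  0.0726]), np.float64(0.0775), 28)
navy ('rim', array([ 0.4212, -0.3559]), 'r', 0.0893, 'z', np.float64(0.0668), 122, 'grip', None, None, 0)
G1 ('rim', array([0.4486, 0.3205]), 'r', 0.0897, 'z', np.float64(0.0668), 816, 'grip', array([0.4484, 0.3232, 0.0442]), np.float64(0.0493), 87)
top ('rim', array([ 0.4212, -0.3594]), 'r', 0.0894, 'z', np.float64(0.0942), 425, 'grip', array([ 0.4205, -0.3593,  0.072 ]), np.float64(0.0793), 96)
navy ('rim', array([0., 0.]), 'r', 0.0, 'z', np.float64(nan), 0, 'grip', None, None, 0)
G1 ('rim', array([0.4485, 0.3172]), 'r', 0.0893, 'z', np.float64(0.0665), 630, 'grip', array([0.4488, 0.3165, 0.0443]), np.float64(0.0506), 81)
  return _methods._mean(a, axis=axis, dtype=dtype,
  ret = ret.dtype.type(ret / rcount)
```

Green cover 2 is nested: its rim is about 27–28 mm above the navy rim. Next is the far green cover.

Call:
play_rows --claw '[-1,-1,-1,-1,-1,-1,-1,-1]' --xyz '[[0,0.02,-0.18],[0,0.04,-0.36],[0,0.06,-0.54],[0,0.06,-0.72],[0,0.06,-0.9],[0,0.06,-1],[0,0.06,-1],[0,0.06,-1]]' --dr '[[0,0,0],[0,0,0],[0,0,0],[0,0,0],[0,0,0],[0,0,0],[0,0,0],[0,0,0]]'

```text
time: 10.13
ee_pos: [0.4405, 0.0412, 0.203]
ee_rot: [0.5, 0.5, -0.5, 0.5]
contact_force: [-0.3, -1.1, 0.4]
width: 0.0855
```

Call:
play_rows --claw '[-1,-1,-1,-1,-1,-1,-1,-1]' --xyz '[[0,0.02,-0.18],[0,0.04,-0.36],[0,0.05,-0.54],[0,0.05,-0.72],[0,0.05,-0.9],[0,0.05,-1],[0,0.05,-1],[0,0.05,-1]]' --dr '[[0,0,0],[0,0,0],[0,0,0],[0,0,0],[0,0,0],[0,0,0],[0,0,0],[0,0,0]]'

```text
time: 10.8
ee_pos: [0.4511, 0.2406, 0.2026]
ee_rot: [-0.5, -0.5, 0.501, -0.5]
contact_force: [0.4, 0.5, -0.4]
width: 0.0854
```

Call:
play_rows --claw '[-1,-1,-1,-1,-1,-1,-1,-1]' --xyz '[[0,0,-0.12],[0,0,-0.25],[0.05,0,-0.34],[0.1,0,-0.36],[0.15,0,-0.36],[0.2,0,-0.36],[0.25,0,-0.36],[0.25,0,-0.36]]' --dr '[[0,0,0],[0,0,0],[0,0,0],[0,0,0],[0,0,0],[0,0,0],[0,0,0],[0,0,0]]'

```text
time: 11.47
ee_pos: [0.4498, 0.3114, 0.1508]
ee_rot: [-0.5, -0.5, 0.502, -0.499]
contact_force: [-0.0, 0.5, 0.8]
width: 0.0851
```

```bash
python3 go.py .4485 .319 .045
```

```text
t 11.4667 pos [0.4498 0.3114 0.1508] F [-0.   0.5  0.8] w 0.0851 q [ 0.45  0.3  -0.17  1.1  -0.    2.03]
dr [-0.0009  0.0005  0.0009]
xyz [ 0.5292 -0.0051 -0.0391]
```

Call:
play_rows --claw '[-1,-1,-1,-1,-1,-1,-1,-1]' --xyz '[[0.1,-0.005,-0.03],[0.2,-0.005,-0.03],[0.3,-0.005,-0.03],[0.4,-0.005,-0.03],[0.45,-0.005,-0.03],[0.5,-0.005,-0.03],[0.525,-0.005,-0.03],[0.525,-0.005,-0.03]]' --dr '[[0,0,0],[0,0,0],[0,0,0],[0,0,0],[0,0,0],[0,0,0],[0,0,0],[0,0,0]]'

```text
time: 12.13
ee_pos: [0.4494, 0.3188, 0.0476]
ee_rot: [-0.5, -0.5, 0.501, -0.5]
contact_force: [-1.1, 0.4, -0.3]
width: 0.0855
```

```bash
python3 go.py .4485 .319 .045
```

```text
t 12.1333 pos [0.4494 0.3188 0.0476] F [-1.1  0.4 -0.3] w 0.0855 q [ 0.46  0.4  -0.32  0.85 -0.    2.04]
dr [-0.0005  0.0001  0.0002]
xyz [ 0.013  -0.0043 -0.001 ]
```

Call:
play_rows --claw '[-1,0,1,1,1,1,1,1]' --xyz '[[0.01,0,0],[0.01,0,0],[0.01,0,0],[0.01,0,0],[0.01,0,0],[0.01,0,0],[0.01,0,0],[0.01,0,0]]' --dr '[[0,0,0],[0,0,0],[0,0,0],[0,0,0],[0,0,0],[0,0,0],[0,0,0],[0,0,0]]'

```text
time: 12.8
ee_pos: [0.4496, 0.3192, 0.0467]
ee_rot: [0.501, 0.5, -0.5, 0.5]
contact_force: [-0.5, -0.7, 4.8]
width: 0.0234
```

Call:
play_rows --claw '[1,1,1,1,1,1,1,1]' --xyz '[[0,0,0],[0,0,0],[-0.03,0,0],[-0.06,0,0],[-0.1,0,0],[-0.15,0,0],[-0.15,0,0],[-0.15,0,0]]' --dr '[[0,0,0],[0,0,0],[0,0,0],[0,0,0],[0,0,0],[0,0,0],[0,0,0],[0,0,0]]'

```text
time: 13.47
ee_pos: [0.4499, 0.3193, 0.077]
ee_rot: [0.501, 0.499, -0.5, 0.5]
contact_force: [0.2, -0.2, -1.5]
width: 0.0235
```

```bash
python3 go.py .4212 -.3585 .22; python3 - <<'E'
from h import *
for n in("side","top"):
    d=cam(n); p=pts(d);print(n,fit(p,d["image"],(.4485,.319),base=.03))
E
```

```text
t 13.4667 pos [0.4499 0.3193 0.077 ] F [ 0.2 -0.2 -1.5] w 0.0235 q [ 0.47  0.37 -0.28  0.92 -0.    2.04]
dr [-0.0004 -0.0003 -0.0005]
xyz [-0.718  -0.1379  3.3887]
side ('rim', array([0.4495, 0.3209]), 'r', 0.0895, 'z', np.float64(0.0974), 572, 'grip', array([0.4485, 0.3235, 0.0744]), np.float64(0.0797), 94)
top ('rim', array([0.4487, 0.3172]), 'r', 0.0894, 'z', np.float64(0.0962), 405, 'grip', array([0.4479, 0.3105, 0.0731]), np.float64(0.0789), 36)
```

Call:
play_rows --claw '[1,1,1,1,1,1,1,1]' --xyz '[[-0.15,0,0],[-0.3,0,0],[-0.45,0,0.1],[-0.6,0,0.2],[-0.7,0,0.35],[-0.72,-0.02,0.5],[-0.72,-0.03,0.68],[-0.72,-0.03,0.85]]' --dr '[[0,0,0],[0,0,0],[0,0,0],[0,0,0],[0,0,0],[0,0,0],[0,0,0],[0,0,0]]'

```text
time: 14.23
ee_pos: [0.4425, 0.1478, 0.2203]
ee_rot: [0.5, 0.5, -0.5, 0.5]
contact_force: [0.4, -0.6, -2.2]
width: 0.0237
```

Call:
play_rows --claw '[1,1,1,1,1,1,1,1]' --xyz '[[0,0,0.15],[0,0,0.3],[0,-0.02,0.45],[0,-0.03,0.6],[0,-0.03,0.75],[0,-0.03,0.9],[0,-0.04,1],[0,-0.04,1]]' --dr '[[0,0,0],[0,0,0],[0,0,0],[0,0,0],[0,0,0],[0,0,0],[0,0,0],[0,0,0]]'

```text
time: 14.9
ee_pos: [0.4347, -0.0539, 0.2196]
ee_rot: [-0.501, -0.499, 0.502, -0.499]
contact_force: [0.1, 1.0, -2.3]
width: 0.0237
```

Call:
play_rows --claw '[1,1,1,1,1,1,1,1]' --xyz '[[0,0,0.15],[0,0,0.3],[0,-0.02,0.45],[0,-0.03,0.6],[0,-0.03,0.75],[0,-0.03,0.9],[0,-0.04,1],[0,-0.04,1]]' --dr '[[0,0,0],[0,0,0],[0,0,0],[0,0,0],[0,0,0],[0,0,0],[0,0,0],[0,0,0]]'

```text
time: 15.57
ee_pos: [0.4266, -0.2538, 0.2192]
ee_rot: [-0.501, -0.499, 0.501, -0.499]
contact_force: [-0.4, 0.6, -2.0]
width: 0.0232
```

```bash
python3 go.py .4212 -.3585 .22
```

```text
t 15.5667 pos [ 0.4266 -0.2538  0.2192] F [-0.4  0.6 -2. ] w 0.0232 q [-0.71  0.18 -0.16  1.23 -0.    0.87]
dr [-0.0013  0.0001  0.0003]
xyz [-0.0037 -0.0248  0.5235]
```

Call:
play_rows --claw '[1,1,1,1,1,1,1,1]' --xyz '[[0,0,0.15],[0,-0.02,0.3],[0,-0.02,0.42],[0,-0.02,0.5],[0,-0.02,0.52],[0,-0.02,0.52],[0,-0.02,0.52],[0,-0.02,0.52]]' --dr '[[0,0,0],[0,0,0],[0,0,0],[0,0,0],[0,0,0],[0,0,0],[0,0,0],[0,0,0]]'

```text
time: 16.23
ee_pos: [0.4227, -0.3535, 0.2201]
ee_rot: [0.5, 0.5, -0.5, 0.5]
contact_force: [-1.1, 0.2, -1.8]
width: 0.0229
```

```bash
python3 go.py .4212 -.3585 .0745; python3 - <<'E'
from h import *
b=read_state()["ee_pos"][2]-.0465
for n in("side","top"):
    d=cam(n); p=pts(d);print(n,fit(p,d["image"],(.422,-.3575),base=b)); print("lower",fit(p,d["image"],(.422,-.3575),base=.028));print("navy",fit(p,d["image"],(.422,-.3575),1)[:6])
    cv2.imwrite(f"pics/{n}4.png",d["image"][...,::-1])
E
```

```text
t 16.2333 pos [ 0.4227 -0.3535  0.2201] F [-1.1  0.2 -1.8] w 0.0229 q [-0.85  0.27 -0.04  1.26  0.    0.72]
dr [-0.0001 -0.0002  0.    ]
xyz [ 0.7281 -0.0073  0.0254]
side ('rim', array([ 0.4219, -0.351 ]), 'r', 0.0899, 'z', np.float64(0.2398), 242, 'grip', array([ 0.4227, -0.3474,  0.2177]), np.float64(0.2248), 29)
lower ('rim', array([ 0.4211, -0.358 ]), 'r', 0.0892, 'z', np.float64(0.0937), 272, 'grip', array([ 0.4199, -0.3549,  0.0721]), np.float64(0.0769), 33)
navy ('rim', array([ 0.4207, -0.357 ]), 'r', 0.0899, 'z', np.float64(0.067))
top ('rim', array([ 0.4221, -0.3525]), 'r', 0.0894, 'z', np.float64(0.2401), 441, 'grip', array([ 0.4236, -0.3485,  0.2178]), np.float64(0.2269), 63)
lower ('rim', array([ 0.4217, -0.3566]), 'r', 0.0877, 'z', np.float64(0.0936), 217, 'grip', None, None, 0)
navy ('rim', array([0., 0.]), 'r', 0.0, 'z', np.float64(nan))
  return _methods._mean(a, axis=axis, dtype=dtype,
  ret = ret.dtype.type(ret / rcount)
```

View pics/side4.png

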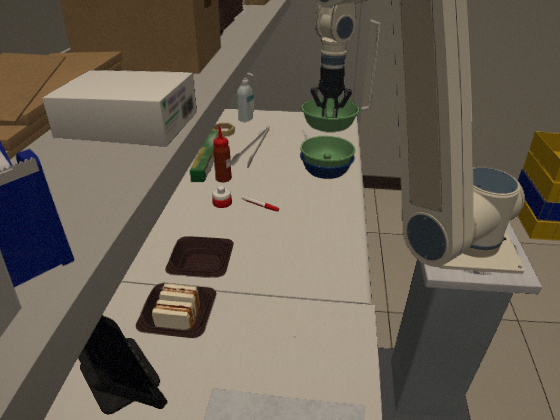

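Side view: the held cover at (330,113) hangs above the nested pair at (328,155), and the tray at (200,257) is undisturbed. It needs about 7 mm more in −y. I am lowering partway and rechecking.

Call:
play_rows --claw '[1,1,1,1,1,1,1,1]' --xyz '[[0.05,-0.004,0.03],[0.15,-0.004,0.03],[0.25,-0.004,0.03],[0.35,-0.004,0.03],[0.43,-0.004,0.03],[0.45,-0.004,0.03],[0.45,-0.004,0.03],[0.45,-0.004,0.03]]' --dr '[[0,0,0],[0,0,0],[0,0,0],[0,0,0],[0,0,0],[0,0,0],[0,0,0],[0,0,0]]'

```text
time: 17.0
ee_pos: [0.4219, -0.361, 0.1304]
ee_rot: [-0.5, -0.5, 0.5, -0.5]
contact_force: [-1.2, -0.4, -0.8]
width: 0.0236
```

```bash
python3 - 2>/dev/null <<'E'
from h import *
for n in("side","top"):
    d=cam(n); p=pts(d);b=read_state()["ee_pos"][2]-.0465;print(n,fit(p,d["image"],(.422,-.3575),base=b)[:7]); print("lower",fit(p,d["image"],(.422,-.3575),base=.028)[:7])
E
python3 go.py .4212 -.3585 .0745
```

```text
side ('rim', array([ 0.4208, -0.3588]), 'r', 0.0892, 'z', np.float64(0.1505), 208)
lower ('rim', array([ 0.421 , -0.3493]), 'r', 0.0811, 'z', np.float64(0.095), 233)
top ('rim', array([ 0.4217, -0.3598]), 'r', 0.0895, 'z', np.float64(0.1507), 361)
lower ('rim', array([ 0.4239, -0.332 ]), 'r', 0.063, 'z', np.float64(0.0952), 316)
t 17.1 pos [ 0.4221 -0.3613  0.1311] F [-0.7  0.1 -2.2] w 0.0235 q [-0.86  0.33 -0.19  1.05 -0.    0.71]
dr [-0.0004  0.0004 -0.0004]
xyz [ 0.2832 -0.005  -0.0145]
```

Call:
play_rows --claw '[1,1,1,1,1,1,1,1]' --xyz '[[0.02,0,-0.003],[0.04,0,-0.003],[0.06,0,-0.003],[0.08,0,-0.003],[0.1,0,-0.003],[0.12,0,-0.003],[0.13,0,-0.003],[0.13,0,-0.003]]' --dr '[[0,0,0],[0,0,0],[0,0,0],[0,0,0],[0,0,0],[0,0,0],[0,0,0],[0,0,0]]'

```text
time: 17.77
ee_pos: [0.4216, -0.3601, 0.1034]
ee_rot: [0.5, 0.5, -0.5, 0.499]
contact_force: [0.2, 0.7, -1.8]
width: 0.0235
```

```bash
python3 - 2>/dev/null <<'E'
from h import *
for n in("side","top"):
    d=cam(n); p=pts(d);print(n,fit(p,d["image"],(.422,-.3575),base=.056)[:7])
E
python3 go.py
```

```text
side ('rim', array([ 0.4208, -0.3577]), 'r', 0.0888, 'z', np.float64(0.1234), 221)
top ('rim', array([ 0.4214, -0.3585]), 'r', 0.089, 'z', np.float64(0.1233), 362)
t 17.8667 pos [ 0.4217 -0.3603  0.104 ] F [-0.2 -0.5 -1.7] w 0.0235 q [-0.86  0.35 -0.24  0.99 -0.    0.71]
dr [-0.0004 -0.      0.    ]
```

Still about 1 mm up with no contact. I am easing it down, releasing and retreating upward.

Call:
play_rows --claw '[1,1,1,1,-1,-1,-1,-1]' --xyz '[[0.004,0,0],[0.007,0,0],[0.007,0,0],[0.007,0,0],[0.004,0,0],[0.004,0,0],[0.004,0,0],[0.004,0,0]]' --dr '[[0,0,0],[0,0,0],[0,0,0],[0,0,0],[0,0,0],[0,0,0],[0,0,0],[0,0,0]]'

```text
time: 18.53
ee_pos: [0.4218, -0.3603, 0.1035]
ee_rot: [-0.5, -0.5, 0.5, -0.5]
contact_force: [-0.1, 0.3, -0.7]
width: 0.0709
```

Call:
play_rows --claw '[-1,-1,-1,-1,-1,-1,-1,-1]' --xyz '[[0,0,0],[0,0,0],[0,0,0],[-0.1,0,0],[-0.25,0,0],[-0.4,0,0],[-0.55,0,0],[-0.65,0,0]]' --dr '[[0,0,0],[0,0,0],[0,0,0],[0,0,0],[0,0,0],[0,0,0],[0,0,0],[0,0,0]]'

```text
time: 19.2
ee_pos: [0.422, -0.3605, 0.2362]
ee_rot: [0.5, 0.499, -0.5, 0.501]
contact_force: [-0.2, 0.1, -0.1]
width: 0.0854
```

Call:
play_rows --claw '[-1,-1,-1,-1,-1,-1,-1,-1]' --xyz '[[0,0,-0.15],[0,0,-0.3],[0,0,-0.45],[0,0,-0.6],[0,0,-0.75],[0,0,-0.75],[0,0,-0.75],[0,0,-0.75]]' --dr '[[0,0,0],[0,0,0],[0,0,0],[0,0,0],[0,0,0],[0,0,0],[0,0,0],[0,0,0]]'

```text
time: 19.87
ee_pos: [0.4222, -0.2105, 0.2335]
ee_rot: [-0.5, -0.5, 0.5, -0.5]
contact_force: [-0.7, -0.8, -0.3]
width: 0.0854
```

```bash
python3 - 2>/dev/null <<'E'
from h import *
for n in("side","top"):
    d=cam(n); p=pts(d)
    for b in(.056,.028): print(n,b,fit(p,d["image"],(.4212,-.358),base=b))
    if n=="side": print("navy",fit(p,d["image"],(.422,-.3575),1)[:6]); cv2.imwrite("pics/s5.png",cv2.resize(d["image"][100:240,180:400,::-1],(790,503)))
E
python3 go.py
```

```text
side 0.056 ('rim', array([ 0.4217, -0.3579]), 'r', 0.089, 'z', np.float64(0.1216), 281, 'grip', array([ 0.4206, -0.3562,  0.1004]), np.float64(0.1056), 35)
side 0.028 ('rim', array([ 0.4212, -0.3549]), 'r', 0.084, 'z', np.float64(0.0947), 368, 'grip', array([ 0.4197, -0.37  ,  0.0782]), np.float64(0.0803), 4)
navy ('rim', array([ 0.4211, -0.3558]), 'r', 0.0893, 'z', np.float64(0.0669))
top 0.056 ('rim', array([ 0.4188, -0.3623]), 'r', 0.0859, 'z', np.float64(0.1222), 155, 'grip', None, None, 0)
top 0.028 ('rim', array([ 0.3777, -0.4164]), 'r', 0.0143, 'z', np.float64(0.1003), 5, 'grip', None, None, 0)
t 19.9667 pos [ 0.4221 -0.2111  0.2332] F [0.3 0.1 0.1] w 0.0853 q [-0.64  0.13 -0.19  1.25 -0.    0.93]
dr [-0.0006  0.0001 -0.    ]
```

View pics/s5.png

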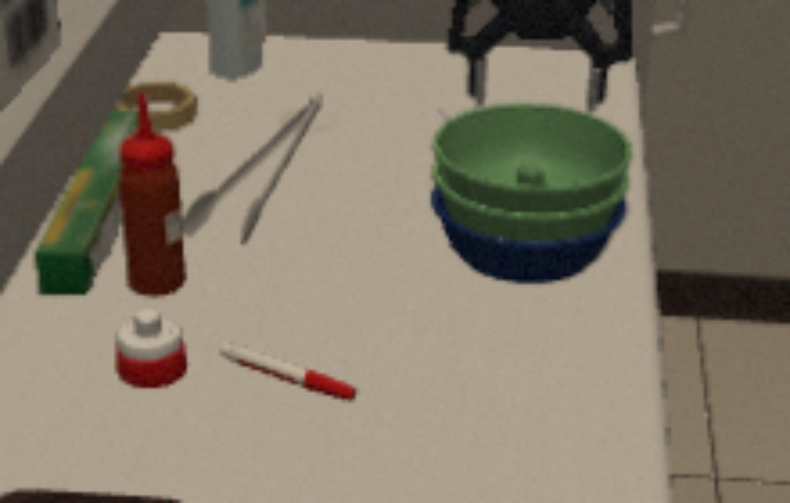

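The crop shows all three covers nested level at about (530,190), with evenly spaced rims and the gripper clear.

```bash
python3 -c "
from h import *
print(close_job())"
```

```text
the job is handed in; nothing more can be done
None
```

Both green covers are nested upside down in the navy cover, the near one first and then the far one. I let go, moved the open gripper clear and handed the job in at about 20 s.

- **Nesting:** in the last side view the rims were at about 67, 94.5 and 122 mm, against 67, 95 and 123 mm for full nesting. The stack looked level, and the rim centres agreed to about 3 mm.
- **Navy cover:** it measured within about 2 mm of where it started, which is the cameras' own accuracy.
- **Brown tray:** it looked undisturbed in the side view taken just before the last placing. I did not measure it afterwards.
- **Forces:** the highest reading between moves was about 8 N, while closing on the first grip, and there was no contact force on the tool at the end.
- **Disagreements:** the final top-camera fit was partly blocked by the arm and came out a few mm off (rim centre 0.419, -0.362), so I relied on the side camera. The finger opening read 23.5 mm on the 26 mm grip heads, but both grasps held firmly and level.

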